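# Open the coupon carton and set up the pipe on the welding turntable

## Task

Fold both flaps of the carton right back, well past upright, so that its contents lie open. Then lift the round pipe piece out and stand it upright in the centre of the welding turntable, setting it down rather than dropping it. Leave the square tube standing in the carton, the flaps folded back and the other things on the table where they are.

Things in the scene. Friction and masses are not known exactly. Their poses are not given: they have to be found in the camera images.
- carton: Open-topped cardboard carton, 170 mm along its x, 200 mm along its y, 105 mm tall, walls and floor 4 mm thick, fixed to the table. Origin: centre of its underside; z up. Two long cardboard flaps are hinged on the top edges at its +y and -y sides; the two short end flaps are already folded down outside its x ends.
- left_flap (a joint): Hinge angle (rad) of the flap on the carton's +y rim: 0 = lying flat over the opening, 1.57 = upright, 2.8 = folded right back outwards (its limit). The flap is 166 mm along the hinge, 75 mm wide, 4 mm thick; its stiff crease lets it stay where it is left. Both flaps start ajar (0.45 to 0.95) with a gap of at least 40 mm between their free edges.
- right_flap (a joint): The same for the flap on the carton's -y rim.
- left_flap_hinge (a point): middle of the left flap's hinge line, 107 mm above the table, at y = +100 mm in the carton frame; the hinge runs along the carton's x
- right_flap_hinge (a point): the same for the right flap, at y = -100 mm in the carton frame
- left_flap_edge (a point): middle of the left flap's free edge
- right_flap_edge (a point): middle of the right flap's free edge
- pipe: Round steel pipe piece, 48 mm outside diameter, 40 mm bore, 90 mm long, about 0.35 kg, standing upright on the carton's floor in one half of the carton (its +y or -y half). Origin: centre of its lower end; z along its axis, up.
- square_tube: Square steel tube piece, 42 x 42 mm, 90 mm long, about 0.38 kg, standing upright in the other half of the carton. Origin: centre of its lower end.
- turntable: Dark steel welding turntable fixed to the table: pedestal with a flat round plate of 156 mm diameter whose top is 70 mm above the table. It does not turn. Origin: centre of its underside.
- turntable_top (a point): centre of the turntable plate's top face
- angle_iron: Bystander, loose: L-section steel bar 170 x 35 x 35 mm lying on the table between carton and turntable. Origin at its underside.
- brick_a: Bystander, loose: firebrick 90 x 200 x 60 mm, far side of the table. Origin at its underside.
- brick_b: Bystander, loose: firebrick 100 x 190 x 50 mm, near right. Origin at its underside.
- hammer: Bystander, loose: hammer lying near the robot, right. Origin at its underside.
- wire_brush: Bystander, loose: brush lying near the robot, left. Origin at its underside.
- spray_can: Bystander, loose: upright aluminium can 64 mm diameter, 170 mm tall, far left. Origin at its underside.
- magnet_square: Bystander, loose: grey L-shaped block 100 x 22 x 100 mm, far right. Origin at its underside.
Things that resemble listed ones, but are neither listed nor needed, are in the scene too. Leave any purple or yellow look-alike of the pipe alone.

How it is judged:
By the outcome, as a careful person would: the job done as asked, in the order asked, and still so for the second after the job is handed in, with the robot touching nothing.
It also fails if it takes over 64 s, if anything falls off the work surface, if the arm or the gripper's body presses on something with over 40 N, if the wrist force passes 120 N, or if a joint passes its speed limit or range.

## Robot

A 6-joint arm with a two-finger parallel gripper is mounted at the origin on the work surface. World frame = base frame: x ahead of the robot, y to its left, z up, the work surface at z = 0. Lengths are in m, angles in rad, forces in N, time in s.
With the tool pointing down it reaches from about 0.325 to 0.925 m from the base axis. Payload 3.1 kg.
Tool frame: the origin (TCP) lies at the very end of the fingers, on their centre line; the grasp point (between the pads) lies 19 mm behind it; z points along the fingers, y is the line along which they close (so a half turn about z gives the same grasp; the last joint's range is limited). The gripper opens to 85 mm and grips with 20 to 120 N. Pads are 22 mm wide; open, the fingers measure 114 mm over their backs; the gripper's body (76 mm by 85 mm) begins 54 mm behind the grasp point. The pads swing forward as they close: fully open they stand 13 mm farther back than shut.
Start: joints at [1.093, 0.217, 1.613, -0, 1.311, -0.112], TCP at [0.224, 0.584, 0.231] pointing down, gripper open.
Joint ranges: [-2.75, 2.75], [-0.78, 2.1], [0.31, 2.55], [-1.13, 4.27], [0.13, 2.63], [-2.58, 2.58]. Speed limits (rad/s): [2.79, 2.79, 3.14, 3.14, 3.14, 3.14].

## Interface

Orientations are given as a 3x3 rotation matrix whose columns are the frame's x, y, z axes.
In Python, from station import manip gives the robot as it stands.
- The arm moves only by the tool drive_tool, never from a script. Its argument "series" is a list of rows, each a list of 3 entries, a list of its own where there are three numbers: the shift along the tool's x, y, z in mm, then the turn, a rotation vector about the tool's x, y, z in degrees, then the gripper command: -1 is shut, 1 is fully open, values between are in proportion. A call has 1 to 10 rows; each row is the pose to reach, as a shift and turn from the pose commanded when the call began, along the tool's axes at that moment; what a row does not reach only later rows make up. A row lasts 1/8 s, in which the tool goes at most 62.5 mm and 10.7 degrees, less where a joint would pass 70% of its speed; a pose out of reach is approached as far as the arm can. A call with a gripper value outside its range is refused whole. The fingers move at their own pace and stop on an object; the grip force is fixed at half the most. Time passes only in rows, so rows that repeat a pose let the fingers close. It gives the time, the measured TCP pose, the force, the opening and the grip force at its end, in the units of the state.
- manip.get_obs(): the state, without advancing time (a new reading comes with each control period).
- manip.capture(name): name is "side" or "top"; returns (picture, depth): 400x640x3 uint8, blue, green, red; 400x640 float32, m along the optical axis (not along the pixel's ray), 0 where there is no reading.
- manip.camera_params(name): a dict with "K" (3x3 intrinsics, pixels), "R" (3x3) and "t" (3): a world point X has camera coordinates R X + t. Camera axes: x right, y down, z forward; pixel columns grow to the right and rows downward; lengths in m; the calibration is good to about 2 mm. A picture is of the moment at which its call begins. camera_params takes no time and is no camera call.
- manip.job_done(): hands the job in; it is judged then, once.
The state is a dict: "t": time; "qpos": joint angles; "qvel": joint speeds; "joint_efforts": joint torques, N m; "position": TCP position; "tcp_rot": TCP orientation; "ft_force": force on the tool from outside, world axes, zero at the start; "wrist_torque": the same for the moment, N m; "grip_width": finger opening in m; "finger_force": force on a finger pad.
Only numpy, scipy, OpenCV 4.12 (cv2) and the standard library are available. Lean on these libraries where they do the work, as an engineer would, in place of code of your own. Each camera call takes 0.05 s, during which the arm holds its last target. There are 200 camera calls.

## Working session

There is one attempt and no reset: what is moved stays moved. The work goes in short steps, Python scripts to look and compute and a tool call to move; the robot and the scene stay as the last step left them, time stands still between calls to the robot, and variables do not carry over. Pictures are saved under pics/ and viewed, at most 10 in all, crops included, and the job is handed in when it is done.

Besides the shell and the picture viewer there is one more tool, called after "Emit:" as a command line: name --argument value ..., lists and objects as JSON in quotes. drive_tool: Moves the arm, as the interface text tells. Its arguments: {"type":"object","properties":{"series":{"type":"array"}},"required":["series"]}

```bash
mkdir -p pics
cat > h.py <<'E'
import numpy as np, cv2
from station import manip
def shot(n,f=None):
    im,d=manip.capture(n); 
    if f: cv2.imwrite('pics/'+f,im)
    return im,d
def cloud(n,d):
    c=manip.camera_params(n); K=np.array(c['K']);R=np.array(c['R']);t=np.array(c['t'])
    v,u=np.mgrid[:d.shape[0],:d.shape[1]]
    P=np.stack([(u-K[0,2])/K[0,0]*d,(v-K[1,2])/K[1,1]*d,d],-1)
    W=(P-t)@R; W[d==0]=np.nan
    return W
E
python3 - <<'E'
from h import *
for n in('top','side'):
    im,d=shot(n,n+'0.png'); np.savez(n+'0.npz',im=im,W=cloud(n,d))
    c=manip.camera_params(n); print(n,-np.array(c['R']).T@c['t'])
o=manip.get_obs(); print(o)
E
```

```text
top [ 0.17178936 -0.02704778  1.75038995]
side [0.37047242 0.97911527 0.83782508]
{'t': 0.1, 'qpos': array([ 1.09284691e+00,  2.17691132e-01,  1.61478657e+00,  1.81010174e-05,
        1.31130535e+00, -1.12214887e-01]), 'qvel': array([ 1.36157231e-03, -1.60784453e-03, -3.61600953e-03,  7.06709132e-05,
        4.61702340e-04, -1.54981736e-03]), 'joint_efforts': array([-1.32623351e-03, -3.98073828e+01, -3.04968631e+01, -1.66580230e-04,
        4.22897094e-03,  1.63001056e-05]), 'position': array([0.22316302, 0.58300956, 0.23008442]), 'tcp_rot': array([[-9.33859518e-01,  3.57638580e-01, -1.02302807e-03],
       [ 3.57639947e-01,  9.33857546e-01, -1.93689403e-03],
       [ 2.62654454e-04, -2.17466263e-03, -9.99997601e-01]]), 'ft_force': array([0.44313261, 0.15021156, 0.61064817]), 'wrist_torque': array([-0.02009948,  0.0532153 ,  0.03188524]), 'finger_force': 0.0, 'grip_width': 0.0853292744796704}
```

View pics/top0.png

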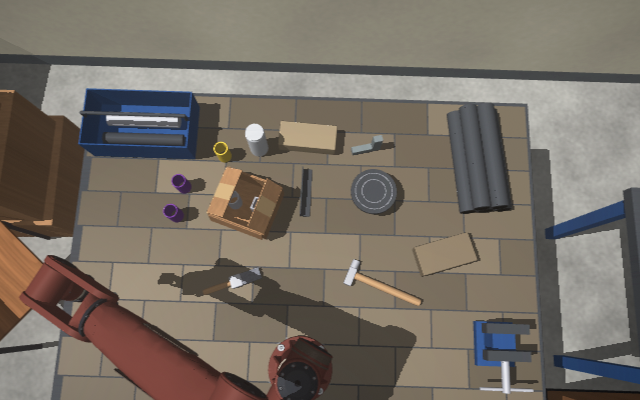

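View pics/side0.png

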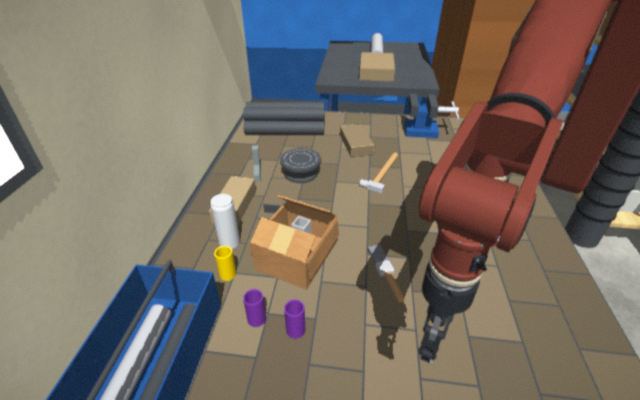

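The top picture shows the carton around (245,203) with the pipe just visible under the left flap at (233,200), the square tube at (256,203), and the turntable at (374,191). In the side picture the carton is around (295,240). Next I measure them.

Run:
```python
from h import *
z=np.load('top0.npz'); W=z['W']; im=z['im']
cv2.imwrite('pics/c1.png',cv2.resize(im[150:255,190:410],None,fx=3.6,fy=3.6,interpolation=cv2.INTER_CUBIC))
for p in [(374,191),(245,203),(233,200),(256,203),(306,190),(221,180),(174,212)]: print(p,W[p[1],p[0]].round(3))
# turntable
m=(abs(W[...,2]-.07)<.008); m[:, :345]=0; m[:,405:]=0; m[:165]=0;m[220:]=0
c,r=cv2.minEnclosingCircle(W[m][:,:2].astype(np.float32)); print('tt',c,r,np.median(W[m],0))
# carton heightmap
Z=(W[162:245:3,200:292:3,2]*1000)
print('\n'.join(' '.join('%4.0f'%x for x in r) for r in Z))
```

```text
(374, 191) [ 0.588 -0.232  0.066]
(245, 203) [0.545 0.211 0.002]
(233, 200) [0.553 0.253 0.008]
(256, 203) [0.537 0.168 0.048]
(306, 190) [ 0.597 -0.     0.009]
(221, 180) [0.597 0.28  0.112]
(174, 212) [0.505 0.456 0.001]
tt (0.5881099700927734, -0.23009617626667023) 0.0785461813211441 [ 0.58655013 -0.23063366  0.07068698]
  -2   -1   -5   -3    6   10   -0   -2    0   -1   -1   -1    1    9   -7   -3    5   -1    3   10  -11   -0    7   -5   -2    6   -1    1    1    0   -5
   1    1   -2   -6    0    2    9   -6   -3    4   -2    3    6   -1    1    3   -2    4   -5    1    0    1    3    2   -2    6   -0    2    4    2   -6
  -1    0    3    5    6   -0   -2    0   -4  116  126  131    5   -1    9   -0    8    6   -3    7    1   -4   -2    2    0    1    7    1    4   -3   -5
   1    2    4    2   -0    0   -2    7   -1  118  114  131  134  146  151   -0   -5   -3   -3    6    5    3   -2    2  -11    9   -1   -0    2   -7   -3
   5    3    6    0    9   -1   -0   13  105  121  121  136  143  150   90  113  102    7    9   -7    7   -2   -2   -1    3   -0    1   -4   -1   10   -4
[... 2865 characters left out ...]
   69   92  108  103  102  123  114   75   11   -4   -0   -2   -3    5    6   -1
   7    4    5    4    1   -0    1    6   -5    0   -0    4   -2   10    6   -2   41   70   80   93  103  111   50    8    2   11    5   -1    8    0   -3
   3    2    3    3    1   -3   -2   -2    0   -3    3   -1    9   -2    3  -10    4   -5   -2   52   67   28   24   -1    1   -6   -2   -1    7    3    2
  -2    1   -0    3    2    3    8    4   -8    1    2    1   -6   -1   -4   11    2   -1   12    1   -4   -1   -5    3    4   -0   -1   -1   -0   -9   -1
   0    1    2    5    3    1   -1   -1   10    3    0    3    4    2    3    3    7   -4    2   -2    2    1    1    7   -0   -1    2   -1   -2    1    5
```

View pics/c1.png

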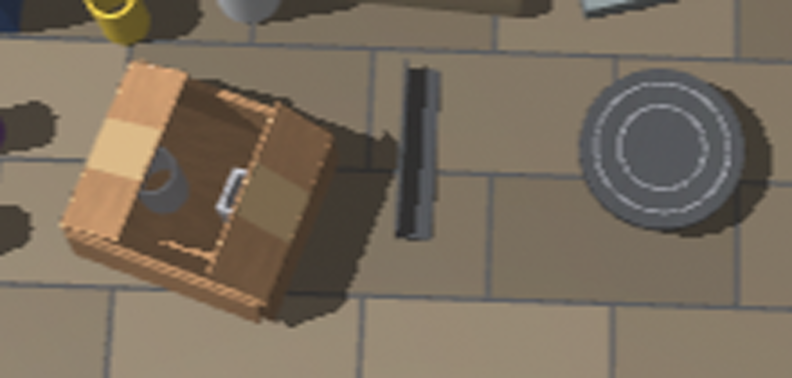

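```bash
cat > meas.py <<'E'
from h import *
def fit(P):
    for _ in range(4):
        c=P.mean(0); n=np.linalg.svd(P-c)[2][2]; n*=np.sign(n[2]); P=P[abs((P-c)@n)<.012]
    return c,n,P
if __name__=='__main__':
    z=np.load('top0.npz'); W=z['W'][155:250,195:300].reshape(-1,3)
    H=W[W[:,2]>.110]
    # split by 2-means
    _,l,ce=cv2.kmeans(H[:,:2].astype(np.float32),2,None,(3,50,1e-6),5,cv2.KMEANS_PP_CENTERS)
    l=l.ravel(); L=int(ce[1,1]>ce[0,1]); F={}
    for k,nm in((L,'left'),(1-L,'right')):
        c,n,P=fit(H[l==k]); F[nm]=(c,n,P)
        yaw_h=np.cross(n,[0,0,1]); yaw_h/=np.linalg.norm(yaw_h); yaw_h*=np.sign(yaw_h[0])
        print(nm,c.round(4),n.round(3),'tilt',np.arccos(n[2]).round(3),'yaw',np.degrees(np.arctan2(yaw_h[1],yaw_h[0])).round(2),len(P))
    for it in [0]:
        ys=[]
        for nm in F:
            n=F[nm][1]; h=np.cross(n,[0,0,1]); h*=np.sign(h[0]); ys.append(np.arctan2(h[1],h[0]))
        yaw=np.mean(ys); ex=np.array([np.cos(yaw),np.sin(yaw)]); ey=np.array([-ex[1],ex[0]])
        S={}
        for nm in F:
            c,n,P=F[nm]; y=P[:,:2]@ey; a,b=np.polyfit(P[:,2],y,1) if False else (None,None)
            s=-(n[:2]@ey)/n[2]; zc=c[2]; yc=c[:2]@ey; yh=yc+(.107+.002-zc)/s
            x=P[:,:2]@ex; lo,hi=np.percentile(x,[1,99]); print(nm,'hinge y',yh,'slope',s,'ang',np.arctan(abs(s)),'x ext',lo,hi,hi-lo,'ymax/min',y.min(),y.max(), 'zmax',np.percentile(P[:,2],98)); S[nm]=(yh,(lo+hi)/2)
        cy=(S['left'][0]+S['right'][0])/2; cx=(S['left'][1]+S['right'][1])/2
        print('yaw',np.degrees(yaw),'center',cx*ex+cy*ey,'sep',S['left'][0]-S['right'][0])
E
python3 meas.py
```

```text
left [0.5536 0.2613 0.1323] [0.176 0.518 0.837] tilt 0.579 yaw -18.75 801
right [0.5091 0.1279 0.14  ] [-0.242 -0.71   0.661] tilt 0.848 yaw -18.79 913
left hinge y 0.461152960095114 slope -0.6537526149390567 ang 0.5790087408596161 x ext 0.35974813652977106 0.522385087978451 0.1626369514486799 ymax/min 0.3947621922222237 0.4599621703801212 zmax 0.15368836379815243
right hinge y 0.2576103301068252 slope 1.1345378441073641 ang 0.8483439248443851 x ext 0.3597921134525907 0.5228645689012639 0.16307245544867316 ymax/min 0.2577825579829268 0.31053502102156794 zmax 0.1672218139633613
yaw -18.771306385058345 center [0.5333764 0.1982927] sep 0.20354262998828876
```

```bash
cat > plan.py <<'E'
import sys,numpy as np
from h import *
from scipy.spatial.transform import Rotation as Ro
C=np.array([.5334,.1983,0]); a=np.radians(-18.77)
ex=np.array([np.cos(a),np.sin(a),0]); ey=np.array([-ex[1],ex[0],0])
RT=np.stack([ey,ex,[0,0,-1.]],1)   # tool x=ey, y=ex, z down
def car(x,y,z): return C+ex*x/1e3+ey*y/1e3+np.array([0,0,z/1e3])
def plan(pts,world=False,R=RT):
    o=manip.get_obs(); Rm=o['tcp_rot']; p=o['position']
    print('t',o['t'],'pos car',((p-C)@np.stack([ex,ey,[0,0,1]],1)*1e3).round(1),'q',o['qpos'].round(2),'F',o['ft_force'].round(1),'w',o['grip_width'],o['finger_force'])
    print('turn',np.degrees(Ro.from_matrix(Rm.T@R).as_rotvec()).round(1))
    for q in pts:
        t=np.array(q)/1e3 if world else car(*q)
        print(q,'->',(Rm.T@(t-p)*1e3).round(0))
E
python3 -c "
from plan import *
plan([(0,10,230)])"
```

```text
t 0.1 pos car [-417.5  264.4  230.1] q [ 1.09  0.22  1.61  0.    1.31 -0.11] F [0.4 0.2 0.6] w 0.0853292744796704 0.0
turn [-0.1  0.1 87.8]
(0, 10, 230) -> [-427. -238.    0.]
```

Emit:
drive_tool --series '[[[-427, -238, 0], [0, 0, 88], -1], [[-427, -238, 0], [0, 0, 88], -1], [[-427, -238, 0], [0, 0, 88], -1], [[-427, -238, 0], [0, 0, 88], -1], [[-427, -238, 0], [0, 0, 88], -1], [[-427, -238, 0], [0, 0, 88], -1], [[-427, -238, 0], [0, 0, 88], -1], [[-427, -238, 0], [0, 0, 88], -1], [[-427, -238, 0], [0, 0, 88], -1], [[-427, -238, 0], [0, 0, 88], -1]]'

```text
t: 1.35
position: [0.5365, 0.2087, 0.2306]
tcp_rot: [[0.325, 0.946, -0.002], [0.946, -0.325, 0.0], [-0.0, -0.002, -1.0]]
ft_force: [-0.2, 0.0, -0.7]
grip_width: 0.0
finger_force: 0.0
```

```bash
python3 -c "
from plan import *
plan([(0,10,130)])"
```

```text
t 1.35 pos car [ -0.4  10.8 230.6] q [0.25 0.11 1.73 0.   1.3  0.58] F [-0.2  0.  -0.7] w 2.412205688528014e-05 0.0
turn [-0.1  0.  -0.2]
(0, 10, 130) -> [ -1.   1. 101.]
```

Emit:
drive_tool --series '[[[0, 0, 50], [0, 0, 0], -1], [[0, 0, 100], [0, 0, 0], -1], [[0, 0, 100], [0, 0, 0], -1], [[15, 0, 100], [0, 0, 0], -1], [[24, 0, 91], [0, 0, 0], -1], [[32, 0, 82], [0, 0, 0], -1], [[42, 0, 76], [0, 0, 0], -1], [[51, 0, 71], [0, 0, 0], -1], [[65, 0, 68], [0, 0, 0], -1], [[78, 0, 66], [0, 0, 0], -1]]'

```text
t: 2.6
position: [0.5628, 0.2834, 0.1653]
tcp_rot: [[0.325, 0.946, -0.0], [0.946, -0.325, 0.0], [0.0, -0.0, -1.0]]
ft_force: [0.6, -1.1, -1.1]
grip_width: -0.0002
finger_force: 0.2
```

```bash
python3 -c "
from plan import *
plan([(0,110,162)])
shot('side','s1.png')"
```

```text
t 2.6 pos car [  0.4  90.1 165.3] q [0.36 0.29 1.66 0.   1.2  0.69] F [ 0.6 -1.1 -1.1] w -0.00018798529549987088 0.21078266679978697
turn [-0.  -0.  -0.2]
(0, 110, 162) -> [20. -1.  3.]
```

View pics/s1.png

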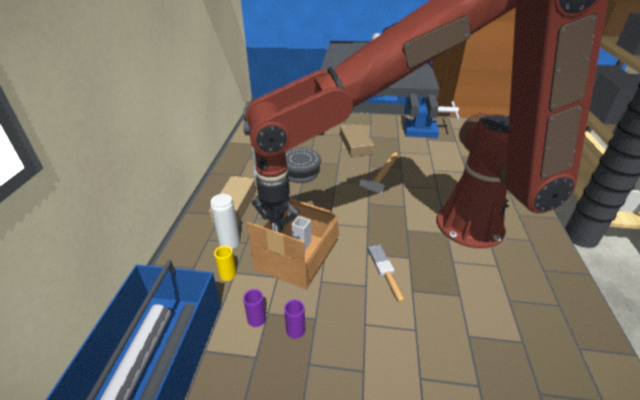

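Emit:
drive_tool --series '[[[20, 0, 3], [0, 0, 0], -1], [[30, 0, 8], [0, 0, 0], -1], [[40, 0, 13], [0, 0, 0], -1], [[50, 0, 18], [0, 0, 0], -1], [[58, 0, 23], [0, 0, 0], -1], [[62, 0, 26], [0, 0, 0], -1], [[62, 0, 26], [0, 0, 0], -1], [[50, 0, 5], [0, 0, 0], -1], [[0, 0, -15], [0, 0, 0], -1], [[-60, 0, -15], [0, 0, 0], -1]]'

```text
t: 3.9
position: [0.5447, 0.2254, 0.1834]
tcp_rot: [[0.323, 0.946, 0.006], [0.946, -0.323, 0.001], [0.003, 0.005, -1.0]]
ft_force: [0.6, -0.2, 0.1]
grip_width: 0.0003
finger_force: 0.0
```

```bash
python3 -c "
from plan import *
plan([(0,-20,180),(0,-20,145)])"
```

```text
t 3.9 pos car [  2.   29.3 183.4] q [ 0.27  0.18  1.75 -0.    1.21  0.6 ] F [ 0.6 -0.2  0.1] w 0.00028029802554603025 0.0
turn [ 0.3 -0.2 -0.1]
(0, -20, 180) -> [-49.  -2.   3.]
(0, -20, 145) -> [-49.  -2.  38.]
```

Emit:
drive_tool --series '[[[-49, 0, 3], [0, 0, 0], -1], [[-49, 0, 38], [0, 0, 0], -1], [[-49, 0, 38], [0, 0, 0], -1], [[-68, 0, 38], [0, 0, 0], -1], [[-76, 0, 32], [0, 0, 0], -1], [[-84, 0, 27], [0, 0, 0], -1], [[-93, 0, 23], [0, 0, 0], -1], [[-102, 0, 21], [0, 0, 0], -1], [[-118, 0, 19], [0, 0, 0], -1], [[-130, 0, 19], [0, 0, 0], -1]]'

```text
t: 5.15
position: [0.5003, 0.1017, 0.1612]
tcp_rot: [[0.325, 0.946, -0.0], [0.946, -0.325, -0.0], [-0.0, -0.0, -1.0]]
ft_force: [0.6, 0.0, 0.1]
grip_width: -0.0
finger_force: 0.2
```

```bash
python3 -c "
from plan import *
plan([(0,-152,139)])"
```

```text
t 5.15 pos car [  -0.3 -102.1  161.2] q [ 0.06  0.05  1.94 -0.    1.15  0.39] F [0.6 0.  0.1] w -4.0262190392144814e-05 0.19017206446733326
turn [-0.   0.  -0.2]
(0, -152, 139) -> [-50.   1.  22.]
```

Emit:
drive_tool --series '[[[-18, 0, 3], [0, 0, 0], -1], [[-28, 0, 9], [0, 0, 0], -1], [[-38, 0, 14], [0, 0, 0], -1], [[-46, 0, 19], [0, 0, 0], -1], [[-50, 0, 22], [0, 0, 0], -1], [[-50, 0, 22], [0, 0, 0], -1], [[-40, 0, 0], [0, 0, 0], -1], [[-40, 0, -40], [0, 0, 0], -1], [[-90, -30, -70], [0, 0, 0], -1], [[-140, -50, -70], [0, 0, 0], 0.5]]'

```text
t: 6.4
position: [0.4094, -0.0139, 0.2348]
tcp_rot: [[0.322, 0.947, 0.007], [0.947, -0.322, -0.002], [0.0, 0.007, -1.0]]
ft_force: [-0.9, -1.2, -0.7]
grip_width: 0.0167
finger_force: 0.0
```

Run:
```python
from plan import *
plan([])
B=np.stack([ex,ey,[0,0,1]],1)
im,d=shot('top'); W=cloud('top',d); X=(W-C)@B*1e3
cv2.imwrite('pics/c2.png',cv2.resize(im[150:255,190:300],None,fx=5,fy=5,interpolation=cv2.INTER_CUBIC))
np.savez('top1.npz',im=im,W=W)
for s in(1,-1):
    m=(abs(X[...,0])<75)&(s*X[...,1]>106)&(s*X[...,1]<180)&(X[...,2]>95)&(X[...,2]<190)
    P=X[m]; k=np.polyfit(s*P[:,1]-100,P[:,2]-107,1); print(s,m.sum(),'angle',np.pi-np.arctan(k[0]),k,np.percentile(P,[2,98],0).round(0))
for s in(1,-1):
    m=(abs(X[...,0])<78)&(s*X[...,1]>3)&(s*X[...,1]<92)&(X[...,2]>80)&(X[...,2]<104)
    P=X[m]; print('item',s,m.sum(),np.median(P,0).round(1),((P.min(0)+P.max(0))/2).round(1),P.min(0).round(0),P.max(0).round(0))
    print(cv2.minEnclosingCircle(P[:,:2].astype(np.float32)))
    im2=np.argwhere(m).mean(0); print(im2)
```

```text
t 6.4 pos car [ -49.1 -240.8  234.8] q [-0.21 -0.28  2.09 -0.    1.32  0.12] F [-0.9 -1.2 -0.7] w 0.01670180344934472 0.0
turn [ 0.4 -0.   0. ]
1 950 angle 2.6836847239239523 [0.49284585 3.11791136] [[-72. 107. 109.]
 [ 72. 166. 146.]]
-1 363 angle 2.7092287082807704 [0.4614853  3.02652227] [[ -72. -155.  109.]
 [  73. -107.  136.]]
item 1 79 [-2.8 44.5 93.5] [-3.1 46.9 91.9] [-27.  23.  80.] [ 21.  70. 104.]
((-3.613565444946289, 46.35337448120117), 24.846254348754883)
[197.05063291 232.21518987]
item -1 85 [  4.7 -47.7  92.1] [  5.2 -45.9  92.1] [-16. -67.  80.] [ 27. -24. 104.]
((5.711528301239014, -45.75468826293945), 28.9446964263916)
[204.4        258.96470588]
```

View pics/c2.png

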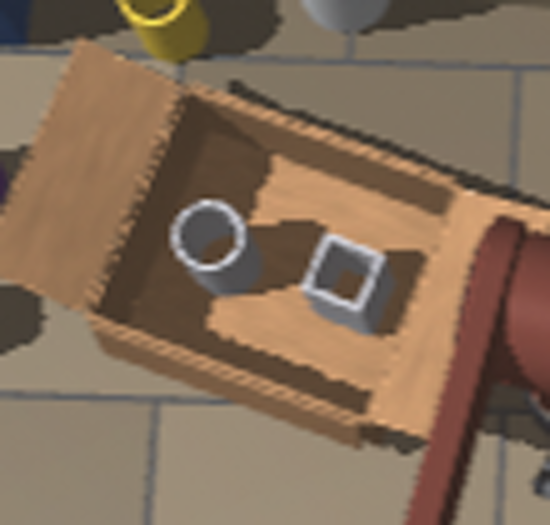

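The carton is open: both flaps are folded back to about 2.7 rad, with the pipe rim centred at crop (209,235) and the square tube at (344,273).

Run:
```python
from plan import *
c=manip.camera_params('top'); K=np.array(c['K']);R=np.array(c['R']);t=np.array(c['t'])
B=np.stack([ex,ey,[0,0,1]],1)
d=R.T@np.linalg.inv(K)@[231.4,196.6,1]; o=-R.T@t; p=o+d*(.094-o[2])/d[2]; print(((p-C)@B*1e3).round(1))
plan([(-3,46,235),(-3,46,150),(-3,46,55)])
```

```text
[-3.2 48.3 94. ]
t 6.45 pos car [ -52.9 -246.1  232.4] q [-0.21 -0.28  2.1  -0.01  1.33  0.12] F [-1.5 -0.2 -1.5] w 0.024589398832637 0.0
turn [ 0.   0.3 -0.2]
(-3, 46, 235) -> [292.  49.  -4.]
(-3, 46, 150) -> [293.  49.  81.]
(-3, 46, 55) -> [293.  49. 176.]
```

Emit:
drive_tool --series '[[[292, 49, -2], [0, 0, 0], 1], [[292, 49, -2], [0, 0, 0], 1], [[292, 49, -2], [0, 0, 0], 1], [[292, 49, -2], [0, 0, 0], 1], [[292, 49, -2], [0, 0, 0], 1], [[292, 49, -2], [0, 0, 0], 1], [[292, 49, -2], [0, 0, 0], 1], [[292, 49, -2], [0, 0, 0], 1], [[292, 49, -2], [0, 0, 0], 1], [[292, 49, -2], [0, 0, 0], 1]]'

```text
t: 7.7
position: [0.5492, 0.2461, 0.2336]
tcp_rot: [[0.326, 0.945, 0.0], [0.945, -0.326, 0.0], [0.0, 0.0, -1.0]]
ft_force: [0.6, 0.8, 0.4]
grip_width: 0.0852
finger_force: 0.0
```

```bash
python3 -c "
from plan import *
plan([(-3,47,57)])"
```

```text
t 7.7 pos car [ -0.5  50.4 233.6] q [ 0.3   0.17  1.67 -0.    1.31  0.64] F [0.6 0.8 0.4] w 0.08520272952345262 0.0
turn [ 0.  -0.  -0.2]
(-3, 47, 57) -> [ -3.  -3. 177.]
```

Emit:
drive_tool --series '[[[-3, -3, 40], [0, 0, 0], 1], [[-3, -3, 80], [0, 0, 0], 1], [[-3, -3, 115], [0, 0, 0], 1], [[-3, -3, 140], [0, 0, 0], 1], [[-3, -3, 160], [0, 0, 0], 1], [[-3, -3, 177], [0, 0, 0], 1], [[-3, -3, 177], [0, 0, 0], 1], [[-3, -3, 177], [0, 0, 0], 1]]'

```text
t: 8.7
position: [0.5463, 0.2452, 0.0572]
tcp_rot: [[0.325, 0.946, 0.002], [0.946, -0.325, 0.001], [0.001, 0.001, -1.0]]
ft_force: [-0.6, -0.3, 0.1]
grip_width: 0.0851
finger_force: 0.0
```

Emit:
drive_tool --series '[[[0, 0, 0], [0, 0, 0], -1], [[0, 0, 0], [0, 0, 0], -1], [[0, 0, 0], [0, 0, 0], -1], [[0, 0, 0], [0, 0, 0], -1], [[0, 0, 0], [0, 0, 0], -1], [[0, 0, 0], [0, 0, 0], -1], [[0, 0, 0], [0, 0, 0], -1], [[0, 0, 0], [0, 0, 0], -1], [[0, 0, 0], [0, 0, 0], -1]]'

```text
t: 9.82
position: [0.5459, 0.2453, 0.0576]
tcp_rot: [[0.325, 0.946, 0.001], [0.946, -0.325, 0.0], [0.001, 0.001, -1.0]]
ft_force: [-1.8, -0.4, 5.4]
grip_width: 0.0474
finger_force: 61.6
```

Emit:
drive_tool --series '[[[0, 0, -10], [0, 0, 0], -1], [[0, 0, -30], [0, 0, 0], -1], [[0, 0, -60], [0, 0, 0], -1], [[0, 0, -90], [0, 0, 0], -1], [[0, 0, -120], [0, 0, 0], -1], [[0, 0, -150], [0, 0, 0], -1], [[0, 0, -170], [0, 0, 0], -1], [[0, 0, -180], [0, 0, 0], -1], [[0, 0, -180], [0, 0, 0], -1]]'

```text
t: 10.95
position: [0.5456, 0.245, 0.2367]
tcp_rot: [[0.325, 0.946, 0.001], [0.946, -0.325, 0.0], [0.0, 0.001, -1.0]]
ft_force: [0.2, 0.2, -3.3]
grip_width: 0.0472
finger_force: 62.3
```

Run:
```python
from plan import *
plan([(588,-230,238)],world=True)
shot('side','s2.png')
```

```text
t 10.95 pos car [ -3.5  48.1 236.7] q [ 0.3   0.16  1.67 -0.    1.31  0.64] F [ 0.2  0.2 -3.3] w 0.04724977592078852 62.33940873295069
turn [ 0.  -0.  -0.2]
(588, -230, 238) -> [-435.  194.   -1.]
```

View pics/s2.png

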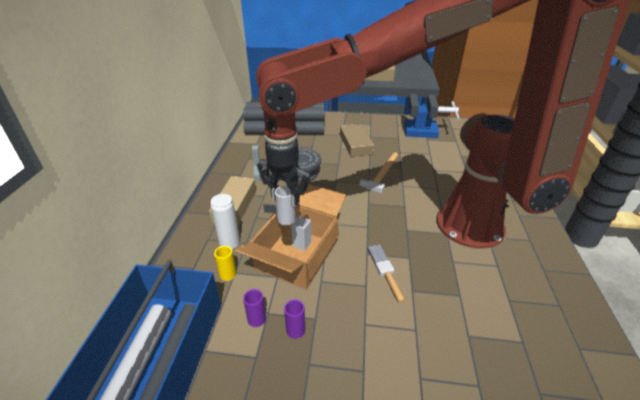

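Emit:
drive_tool --series '[[[-22, 10, 0], [0, 0, 0], -1], [[-65, 29, 0], [0, 0, 0], -1], [[-117, 52, 0], [0, 0, 0], -1], [[-174, 78, 0], [0, 0, 0], -1], [[-231, 103, 0], [0, 0, 0], -1], [[-287, 128, 0], [0, 0, 0], -1], [[-339, 151, 0], [0, 0, 0], -1], [[-387, 173, 0], [0, 0, 0], -1], [[-418, 186, 0], [0, 0, 0], -1], [[-435, 194, 0], [0, 0, 0], -1]]'

```text
t: 12.25
position: [0.5865, -0.2309, 0.2341]
tcp_rot: [[0.327, 0.945, -0.003], [0.945, -0.327, 0.002], [0.001, -0.004, -1.0]]
ft_force: [-0.3, -0.3, -2.7]
grip_width: 0.0471
finger_force: 62.4
```

Emit:
drive_tool --series '[[[0, 0, 0], [0, 0, 0], -1], [[0, 0, 0], [0, 0, 0], -1]]'

```text
t: 12.5
position: [0.5874, -0.2278, 0.2356]
tcp_rot: [[0.324, 0.946, -0.001], [0.946, -0.324, 0.002], [0.001, -0.002, -1.0]]
ft_force: [0.3, 0.2, -3.9]
grip_width: 0.047
finger_force: 62.4
```

Run:
```python
from plan import *
plan([(588,-230,140)],world=True)
im,d=shot('side'); W=cloud('side',d)
o=manip.get_obs(); p=o['position']
m=(np.linalg.norm(W[...,:2]-p[:2],axis=-1)<.045)&(W[...,2]>.13)&(W[...,2]<p[2]+.03)
P=W[m]
from scipy.optimize import least_squares
# visible surface; per-height-band cylinder centre, silhouette
Q=P[(P[:,2]<p[2]-.006)]
f=lambda v:np.hypot(Q[:,0]-v[0]-v[2]*(Q[:,2]-.2),Q[:,1]-v[1]-v[3]*(Q[:,2]-.2))-.024
s=least_squares(f,[p[0],p[1],0,0],loss='soft_l1',f_scale=.003); print(len(Q),'pipe centre',s.x.round(4),'tcp',p.round(4),'zmin',np.percentile(Q[:,2],[0,1,3]).round(4))
u=np.argwhere(m); print(u.min(0),u.max(0))
cv2.imwrite('pics/c3.png',cv2.resize(im[90:220,230:370],None,fx=4,fy=4,interpolation=cv2.INTER_CUBIC))
```

```text
t 12.5 pos car [ 188.2 -386.1  235.6] q [-0.48  0.22  1.6   0.    1.32 -0.15] F [ 0.3  0.2 -3.9] w 0.0470220340565361 62.40736344829202
turn [-0.1 -0.1 -0.1]
(588, -230, 140) -> [-2.  1. 96.]
162 pipe centre [ 0.5876 -0.2268  0.0258  0.015 ] tcp [ 0.5875 -0.2277  0.2359] zmin [0.1799 0.1812 0.1824]
[108 289] [135 309]
```

View pics/c3.png

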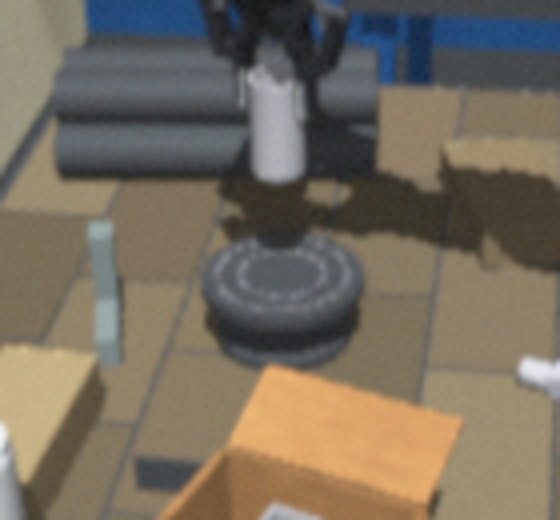

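Emit:
drive_tool --series '[[[-2, 1, 25], [0, 0, 0], -1], [[-2, 1, 55], [0, 0, 0], -1], [[-2, 1, 80], [0, 0, 0], -1], [[-2, 1, 95], [0, 0, 0], -1], [[-2, 1, 103], [0, 0, 0], -1], [[-2, 1, 107], [0, 0, 0], -1], [[-2, 1, 108], [0, 0, 0], -1], [[-2, 1, 109], [0, 0, 0], -1], [[-2, 1, 109], [0, 0, 0], -1], [[-2, 1, 109], [0, 0, 0], -1]]'

```text
t: 13.8
position: [0.588, -0.2318, 0.1277]
tcp_rot: [[0.325, 0.946, 0.0], [0.946, -0.325, -0.0], [-0.0, 0.001, -1.0]]
ft_force: [0.3, -0.4, -4.5]
grip_width: 0.0475
finger_force: 62.5
```

Emit:
drive_tool --series '[[[0, 0, 1], [0, 0, 0], -1], [[0, 0, 1], [0, 0, 0], -1], [[0, 0, 2], [0, 0, 0], -1], [[0, 0, 2], [0, 0, 0], -1]]'

```text
t: 14.3
position: [0.5877, -0.2316, 0.1251]
tcp_rot: [[0.325, 0.946, -0.0], [0.946, -0.325, 0.0], [0.0, -0.0, -1.0]]
ft_force: [0.4, -0.1, -2.9]
grip_width: 0.0472
finger_force: 62.5
```

Emit:
drive_tool --series '[[[0, 0, 1], [0, 0, 0], -1], [[0, 0, 1], [0, 0, 0], -1], [[0, 0, 1], [0, 0, 0], -1]]'

```text
t: 14.68
position: [0.5878, -0.2317, 0.1243]
tcp_rot: [[0.325, 0.946, -0.0], [0.946, -0.325, -0.0], [-0.0, -0.0, -1.0]]
ft_force: [-0.1, 0.1, -3.7]
grip_width: 0.0471
finger_force: 62.5
```

Emit:
drive_tool --series '[[[0, 0, 0.5], [0, 0, 0], -1], [[0, 0, 0.5], [0, 0, 0], -1]]'

```text
t: 14.92
position: [0.5878, -0.2317, 0.1238]
tcp_rot: [[0.325, 0.946, -0.0], [0.946, -0.325, 0.0], [0.0, -0.0, -1.0]]
ft_force: [-0.2, -0.2, -3.2]
grip_width: 0.047
finger_force: 62.5
```

Emit:
drive_tool --series '[[[0, 0, 0.5], [0, 0, 0], -1], [[0, 0, 0.5], [0, 0, 0], -1]]'

```text
t: 15.18
position: [0.5879, -0.2317, 0.1237]
tcp_rot: [[0.325, 0.946, -0.0], [0.946, -0.325, -0.0], [-0.0, 0.0, -1.0]]
ft_force: [-0.6, 0.8, -1.5]
grip_width: 0.0469
finger_force: 62.6
```

Emit:
drive_tool --series '[[[0, 0, 0.5], [0, 0, 0], -1], [[0, 0, 0.5], [0, 0, 0], -1]]'

```text
t: 15.42
position: [0.5879, -0.2317, 0.1236]
tcp_rot: [[0.325, 0.946, -0.0], [0.946, -0.325, -0.0], [-0.0, 0.0, -1.0]]
ft_force: [-2.6, 1.0, 2.8]
grip_width: 0.0467
finger_force: 62.9
```

Contact felt (about 6 N off the hanging weight); release.

Emit:
drive_tool --series '[[[0, 0, 0], [0, 0, 0], 0.2], [[0, 0, 0], [0, 0, 0], 0.2], [[0, 0, 0], [0, 0, 0], 0.4], [[0, 0, 0], [0, 0, 0], 0.6], [[0, 0, 0], [0, 0, 0], 0.8], [[0, 0, 0], [0, 0, 0], 1], [[0, 0, 0], [0, 0, 0], 1], [[0, 0, 0], [0, 0, 0], 1], [[0, 0, 0], [0, 0, 0], 1], [[0, 0, 0], [0, 0, 0], 1]]'

```text
t: 16.68
position: [0.5879, -0.2317, 0.1228]
tcp_rot: [[0.325, 0.946, -0.0], [0.946, -0.325, -0.0], [-0.0, 0.0, -1.0]]
ft_force: [-0.1, 0.7, 0.1]
grip_width: 0.0854
finger_force: 0.0
```

Emit:
drive_tool --series '[[[0, 0, -10], [0, 0, 0], 1], [[0, 0, -30], [0, 0, 0], 1], [[0, 0, -60], [0, 0, 0], 1], [[0, 0, -100], [0, 0, 0], 1], [[0, 0, -140], [0, 0, 0], 1], [[0, -40, -150], [0, 0, 0], 1], [[0, -90, -150], [0, 0, 0], 1], [[0, -140, -150], [0, 0, 0], 1], [[0, -180, -150], [0, 0, 0], 1], [[0, -180, -150], [0, 0, 0], 1]]'

```text
t: 17.92
position: [0.4161, -0.1725, 0.2743]
tcp_rot: [[0.325, 0.946, 0.002], [0.946, -0.325, -0.001], [-0.001, 0.002, -1.0]]
ft_force: [0.7, -0.6, -0.2]
grip_width: 0.085
finger_force: 0.0
```

Run:
```python
from plan import *
B=np.stack([ex,ey,[0,0,1]],1)
im,d=shot('top','top3.png'); W=cloud('top',d); X=(W-C)@B*1e3
w0=np.load('top0.npz')['W']
for s in(1,-1):
    m=(abs(X[...,0])<75)&(s*X[...,1]>106)&(s*X[...,1]<180)&(X[...,2]>95)&(X[...,2]<190)
    P=X[m]; k=np.polyfit(s*P[:,1]-100,P[:,2]-107,1); print(s,m.sum(),'angle',np.pi-np.arctan(k[0]))
m=(np.linalg.norm(W[...,:2]-[.588,-.23],axis=-1)<.05)&(W[...,2]>.15)&(W[...,2]<.175)
P=W[m]; print('pipe',len(P),cv2.minEnclosingCircle(P[:,:2].astype(np.float32)),np.median(P[:,2]))
print(manip.get_obs()['position'],manip.get_obs()['t'])
```

```text
1 945 angle 2.681344433648478
-1 834 angle 2.7078842948748907
pipe 71 ((0.5882392525672913, -0.23245331645011902), 0.025188295170664787) 0.1604737529683593
[ 0.4175634  -0.17323063  0.27463905] 17.975
```

View pics/top3.png

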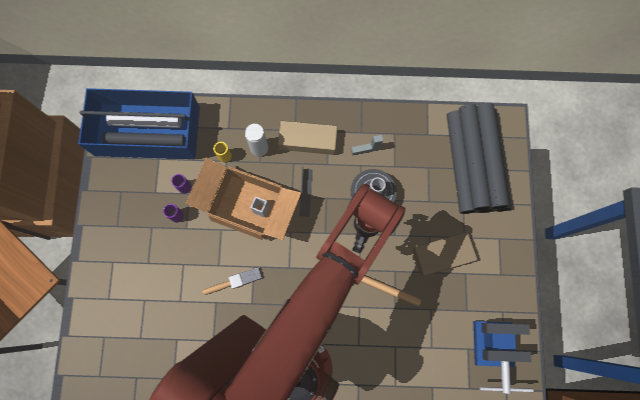

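The picture shows the pipe upright on the turntable at (378,185), with its centre about 2 mm off the turntable's. The flaps are back at 2.68 and 2.71 rad, the square tube stands in the carton at (260,207), and the other things are where they were. The gripper is clear of everything, so I hand it in.

```bash
python3 -c "
from station import manip
print(manip.job_done())"
```

```text
the job is handed in; nothing more can be done
None
```

The job is handed in: both flaps are folded back to about 2.7 rad, the pipe was set down upright about 2 mm from the turntable's centre, and the square tube and the other things on the table were left in place, at about 18 s on the robot's clock.

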